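# Find and snap home the loose tub lid on the trim-shop counter

## Task

One of the five stock tubs in the counter tray has not been snapped shut and would spill when the tray is carried. With a fingertip, press near an end of one lid after another until you find the lid that rocks, then press that lid down in its middle, between its two side catches, until it is fully home and no longer rocks. Only press, never with great force (under 50 N): lift no lid, leave the other lids shut, and leave the reel, the tin, the calculator and the tape dispenser where they are.

Things in the scene. Friction and masses are not known exactly. Their poses are not given: they have to be found in the camera images.
- lid_a: one of five identical white snap lids, lid_a to lid_e, in a row in no fixed order: 100 mm long (x axis) by 64 mm wide (y axis), flat top, 12 mm skirt over the tub. Origin: centre of the top face, z up. Two side catches, tabs 22 mm wide standing out 4 mm, at the middle of the long sides (y = +-34 mm). Any of the five may be the one not home
- lid_b: a lid like lid_a, same sizes, axes and origin; any of the five may be the one not home. True of all five: a lid that is home rests on the tub's rim at both ends and stays put when an end is pressed (it gives 1 mm or less at 6 N, under 2 mm at 25 N)
- lid_c: a lid like lid_a, same sizes, axes and origin; any of the five may be the one not home. The lid not home, whichever it is, rides about 6 mm high on its catches, level while untouched: about 3 N pressed 34 mm from its middle, at either end, tips that end down 3 to 5 mm (0.14 rad about its y axis); let go, it springs level. Pressing an end does not close it
- lid_d: a lid like lid_a, same sizes, axes and origin; any of the five may be the one not home. The lid not home, whichever it is, is closed by 15 to 18 N on its middle, between the catches: it goes straight down about 6 mm onto the rim and stays there
- lid_e: a lid like lid_a, same sizes, axes and origin; any of the five may be the one not home. The tubs sink to different depths in the foam: the lids' tops are 60 to 66 mm above the counter, and height does not tell which lid is not home. Lids are 80 mm apart centre to centre, with 8 mm between the catches of neighbours
- tray: fixed wooden counter tray 150 x 430 mm (its x and y axes), walls 36 mm high, foam bed inside; five fixed grey plastic tubs stand in it in a row along its y axis, their lids' long sides along its x axis. Origin: centre of its underside, on the counter
- reel: loose bystander: standing reel of jute trim, 54 mm across, 50 mm high, origin at the centre of its underside; beside the tray, on the robot's side
- pin_tin: loose bystander: round metal pin tin, 62 mm across, 30 mm high, origin at the centre of its underside; beyond the tray
- calculator: loose bystander: desk calculator 150 x 105 x 20 mm, origin at the centre of its underside; to the right of the tray
- dispenser: loose bystander: heavy black tape dispenser 150 x 58 mm, 91 mm high, origin at the centre of its underside; to the left of the tray

How it is judged:
On the way, in this order (a step that is already met when the one before it is completed fails the run):
1. the loose lid is found: pressed near an end, it rocks (tips by more than 0.09 rad) (((angle between lid_a's own z axis and vertical above 0.09 rad and contact force between the fingers and lid_a above 0.5 N) or (angle between lid_b's own z axis and vertical above 0.09 rad and contact force between the fingers and lid_b above 0.5 N) or (angle between lid_c's own z axis and vertical above 0.09 rad and contact force between the fingers and lid_c above 0.5 N) or (angle between lid_d's own z axis and vertical above 0.09 rad and contact force between the fingers and lid_d above 0.5 N) or (angle between lid_e's own z axis and vertical above 0.09 rad and contact force between the fingers and lid_e above 0.5 N))), for 0.05 s.
2. that lid is pressed home on its tub (((distance of lid_a from where it was at the start of the episode above 0.0045 m and height (world z) of lid_a below 0.0606 m) or (distance of lid_b from where it was at the start of the episode above 0.0045 m and height (world z) of lid_b below 0.0606 m) or (distance of lid_c from where it was at the start of the episode above 0.0045 m and height (world z) of lid_c below 0.0606 m) or (distance of lid_d from where it was at the start of the episode above 0.0045 m and height (world z) of lid_d below 0.0606 m) or (distance of lid_e from where it was at the start of the episode above 0.0045 m and height (world z) of lid_e below 0.0606 m)) and angle between each of lid_a, lid_b, lid_c, lid_d, lid_e's own z axis and vertical below 0.03 rad), for 0.2 s.
At the end, for the whole second after the job is handed in: The lid that rocked sits down on its tub's rim (at least 4.5 mm lower than at the start) and is level to 0.03 rad; the other four lids are within 1.5 mm of where they were and level; reel, tin, calculator and tape dispenser are within 20 mm of where they stood (all of step 2 and (distance of lid_a from where it was at the start of the episode below 0.0015 m or (distance of lid_a from where it was at the start of the episode above 0.0045 m and height (world z) of lid_a below 0.0606 m)) and (distance of lid_b from where it was at the start of the episode below 0.0015 m or (distance of lid_b from where it was at the start of the episode above 0.0045 m and height (world z) of lid_b below 0.0606 m)) and (distance of lid_c from where it was at the start of the episode below 0.0015 m or (distance of lid_c from where it was at the start of the episode above 0.0045 m and height (world z) of lid_c below 0.0606 m)) and (distance of lid_d from where it was at the start of the episode below 0.0015 m or (distance of lid_d from where it was at the start of the episode above 0.0045 m and height (world z) of lid_d below 0.0606 m)) and (distance of lid_e from where it was at the start of the episode below 0.0015 m or (distance of lid_e from where it was at the start of the episode above 0.0045 m and height (world z) of lid_e below 0.0606 m)) and distance of each of reel, pin_tin, calculator, dispenser from where it was at the start of the episode below 0.02 m); the robot touches nothing.
It fails at once if a lid is lifted off its tub (height (world z) of any of lid_a, lid_b, lid_c, lid_d, lid_e above 0.072 m).
It fails at once if a lid is pressed with more than 50 N (contact force between the fingers and lid_a above 50 N or contact force between the fingers and lid_b above 50 N or contact force between the fingers and lid_c above 50 N or contact force between the fingers and lid_d above 50 N or contact force between the fingers and lid_e above 50 N).
It fails at once if the reel, tin, calculator or tape dispenser is pushed aside or lifted (more than 20 mm) (distance of any of reel, pin_tin, calculator, dispenser from where it was at the start of the episode above 0.02 m).
It also fails if it takes over 48 s, if anything falls off the work surface, if the arm or the gripper's body presses on something with over 40 N, if the wrist force passes 120 N, or if a joint passes its speed limit or range.

## Robot

A 6-joint arm with a two-finger parallel gripper is mounted at the origin on the work surface. World frame = base frame: x ahead of the robot, y to its left, z up, the work surface at z = 0. Lengths are in m, angles in rad, forces in N, time in s.
With the tool pointing down it reaches from about 0.375 to 0.9 m from the base axis. Payload 3.1 kg.
Tool frame: the origin (TCP) lies at the very end of the fingers, on their centre line; the grasp point (between the pads) lies 19 mm behind it; x points along the fingers, y is the direction in which the jaws open and shut, and the axes are right-handed (so a half turn about x gives the same grasp; the last joint's range is limited). The gripper opens to 85 mm and grips with 20 to 120 N. Pads are 22 mm wide; open, the fingers measure 114 mm over their backs; the gripper's body (76 mm by 85 mm) begins 54 mm behind the grasp point. The pads swing forward as they close: fully open they stand 13 mm farther back than shut.
Start: joints at [1.171, 0.527, 1.433, -0, 1.181, -0.178], TCP at [0.137, 0.61, 0.231] pointing down, gripper open.
Joint ranges: [-3.08, 3.08], [-0.75, 2.2], [0.22, 2.44], [-1.43, 4.57], [0, 2.65], [-2.85, 2.85]. Speed limits (rad/s): [2.79, 2.79, 3.14, 3.14, 3.14, 3.14].

## Interface

Orientations are given as a unit quaternion [x, y, z, w].
In Python, from station import sense, snapshot, camera_model, sign_off gives the robot as it stands.
- The arm moves only by the tool step_arm, never from a script. Its argument "increments" is one flat list of numbers, 5 for each row, row after row: the shift along the tool's x, y, z in units of 60 mm (1.0 is 60 mm), then the turn about the tool's x in units of 5 degrees (1.0 is 5 degrees), then the closure, from 0 (fully open) to 1 (shut). A call has exactly 5 rows; each row is the pose to reach, as a shift and turn from the pose measured when the call began, along the tool's axes at that moment; what a row does not reach only later rows make up. A row lasts 1/8 s, in which the tool goes at most 62.5 mm and 10.7 degrees, less where a joint would pass 70% of its speed; a pose out of reach is approached as far as the arm can. A call with a gripper value outside its range is refused whole. The fingers move at their own pace and stop on an object; "grip_force" is the grip in N (left out, the last holds). Time passes only in rows, so rows that repeat a pose let the fingers close, or fill a call up. It gives the time, the measured TCP pose, the force and the opening at its end, in the units of the state.
- sense(): the state, without advancing time (a new reading comes with each control period).
- snapshot(name): name is "scene" or "top"; returns the picture (384x512x3 uint8, blue, green, red); there is no depth.
- camera_model(name): a dict with "vertical_fov" (degrees; the focal length in pixels is half the picture's height over the tangent of half this angle, whatever the lens; pixels are square), "cx", "cy" (the principal point, pixels), "R" (3x3) and "t" (3): a world point X has camera coordinates R X + t. Camera axes: x right, y down, z forward; pixel columns grow to the right and rows downward; lengths in m; the calibration is good to about 2 mm. A picture is of the moment at which its call begins. camera_model takes no time and is no camera call.
- sign_off(): hands the job in, once; it reports no verdict.
The state is a dict: "t": time; "q": joint angles; "qd": joint speeds; "tau": joint torques, N m; "tcp_pos": TCP position; "tool_rot": TCP orientation; "force": force on the tool from outside, world axes, zero at the start; "ft_torque": the same for the moment, N m; "finger_gap": opening from 0.0 (shut) to 1.0 (fully open).
Only numpy, scipy, OpenCV 4.12 (cv2) and the standard library are available. Lean on these libraries where they do the work, as an engineer would, in place of code of your own. Each camera call takes 0.05 s, during which the arm holds its last target. There are 200 camera calls.

## Working session

There is one attempt and no reset: what is moved stays moved. The work goes in short steps, Python scripts to look and compute and a tool call to move; the robot and the scene stay as the last step left them, time stands still between calls to the robot, and variables do not carry over. Pictures are saved under pics/ and viewed, about 8 in all and at most 12, crops included, and the job is handed in when it is done.

Besides the shell and the picture viewer there is one more tool, called after "Request:" by a JSON object that holds its "api" and its "payload". step_arm: Moves the arm, as the interface text tells. Its arguments: {"type":"object","properties":{"increments":{"type":"array","items":{"type":"number"}},"grip_force":{"type":"number"}},"required":["increments"]}

```bash
mkdir -p pics
python3 - <<'E'
from station import *
import cv2
s=sense();print(s['t'],s['tcp_pos'],s['tool_rot'],s['force'],s['finger_gap'])
for n in('top','scene'):
    cv2.imwrite(f'pics/{n}0.png',snapshot(n));print(n,camera_model(n))
E
```

```text
0.0 [0.13717622 0.60903071 0.23033915] [ 0.07752841  0.70297861 -0.07898278  0.7025469 ] [ 0.6727333 -0.5327367  0.2799892] 0.9957167958119602
top {'vertical_fov': 55.80088635881372, 'cx': 252.35325468438424, 'cy': 191.0690698395927, 'R': array([[-0.02338476, -0.99971814, -0.0040983 ],
       [-0.99323361,  0.02369915, -0.11368967],
       [ 0.11375475,  0.00141197, -0.99350786]]), 't': array([0.01574724, 0.57966937, 1.20054055])}
scene {'vertical_fov': 47.902191568726266, 'cx': 257.44798293216934, 'cy': 178.86064383506408, 'R': array([[ 0.87755509,  0.4794736 ,  0.0014563 ],
       [ 0.28959677, -0.52760803, -0.79860095],
       [-0.38213972,  0.70123807, -0.60185913]]), 't': array([-0.51292487, -0.11574067,  1.6131024 ])}
```

View pics/top0.png

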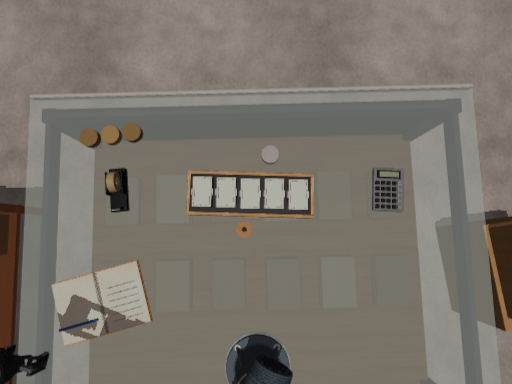

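View pics/scene0.png

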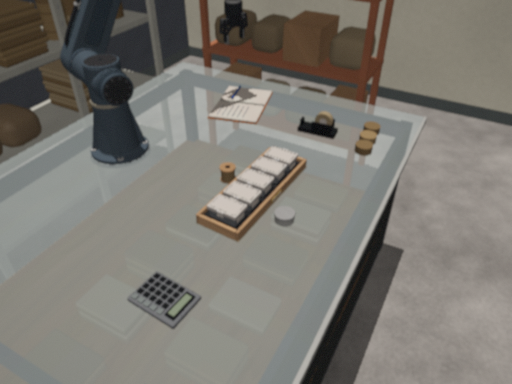

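The top view shows the five white lids at columns about 202, 226, 250, 275 and 299, row about 192. The reel is at (244,230), the tin at (270,154), the calculator at (388,190) and the dispenser at (118,190). Next I measure the lids.

```bash
cat > h.py <<'E'
import numpy as np
from station import *
def back(n,u,v,z):
    c=camera_model(n);f=192/np.tan(np.radians(c['vertical_fov']/2));R=np.array(c['R']);t=np.array(c['t'])
    o=-R.T@t;d=R.T@np.array([(u-c['cx'])/f,(v-c['cy'])/f,1]);return o+d*(z-o[2])/d[2]
E
python3 - <<'E'
from h import *
import cv2
im=cv2.imread('pics/top0.png')
m=(im.min(2)>150).astype('uint8');m[:168]=0;m[222:]=0;m[:,:185]=0;m[:,318:]=0
n,l,st,ce=cv2.connectedComponentsWithStats(m)
for i in range(1,n):
    if st[i,4]>80:
        print(st[i],ce[i].round(1),back('top',*(st[i,:2]+(st[i,2:4]-1)/2),.063).round(4),back('top',*ce[i],.063).round(4))
print('reel',back('top',244,230,.05),'tin',back('top',270,154,.03),'disp',back('top',118,190,.05))
x,y,w,h=180,160,145,85
cv2.imwrite('pics/crop0.png',cv2.resize(im[y:y+h-20,x:x+w],None,fx=5,fy=5,interpolation=cv2.INTER_CUBIC))
for p in [(188,172),(313,172),(313,216),(188,215)]: print(back('top',*p,.036).round(4))
E
```

```text
[192 177  21  29 507] [201.7 190.9] [0.5807 0.1692 0.063 ] [0.581  0.1703 0.063 ]
[217 178  19  29 489] [225.8 192.1] [0.5754 0.0895 0.063 ] [0.5752 0.09   0.063 ]
[241 179  20  29 525] [250.  192.9] [0.5702 0.0083 0.063 ] [0.5706 0.01   0.063 ]
[265 179  20  29 499] [274.  192.8] [ 0.5683 -0.0713  0.063 ] [ 0.5688 -0.0696  0.063 ]
[288 180  21  29 504] [298.2 194.5] [ 0.5631 -0.149   0.063 ] [ 0.5615 -0.1498  0.063 ]
reel [0.4487542  0.03274583 0.05      ] tin [ 0.70747856 -0.06182322  0.03      ] disp [0.59233218 0.45342674 0.05      ]
[0.6504 0.2203 0.036 ]
[ 0.6401 -0.2064  0.036 ]
[ 0.4903 -0.2     0.036 ]
[0.5035 0.2208 0.036 ]
```

View pics/crop0.png

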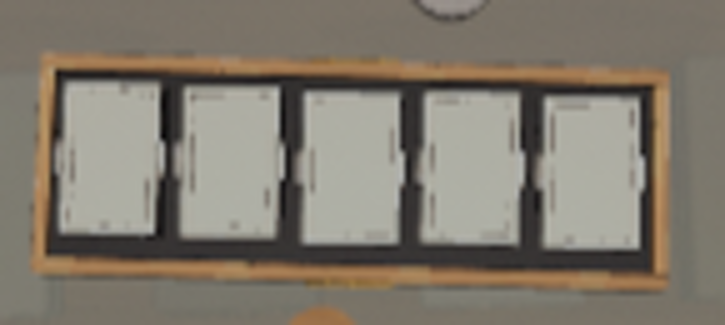

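The crop shows the five lids evenly spaced 80 mm apart, as specified, with the tray yawed about -0.056 rad. I'll write a helper that turns targets into increments.

```bash
cat >> h.py <<'E'
from scipy.spatial.transform import Rotation as Ro
Y=[.170,.090,.010,-.070,-.150]; YAW=-.056
def spot(i,off,z):   # lid i, off m along tray x
    return np.array([.5712+.056*(Y[i]-.01)+off*np.cos(YAW), Y[i]+off*np.sin(YAW), z])
def go(*targets):
    s=sense();R=Ro.from_quat(s['tool_rot']).as_matrix()
    ty=R[:,1];a=np.arctan2(ty[1],ty[0]);want=np.arctan2(np.cos(YAW),-np.sin(YAW))
    d=(want-a+np.pi/2)%np.pi-np.pi/2
    print('t',s['t'],'tcp',s['tcp_pos'].round(4),'F',np.round(s['force'],1),'gap',round(s['finger_gap'],2),'turn units',round(-np.degrees(d)/5,2))
    for T in targets: print((R.T@(T-s['tcp_pos'])/.06).round(3))
E
python3 - <<'E'
from h import *
print(Ro.from_quat(sense()['tool_rot']).as_matrix().round(3))
go(spot(0,-.034,.10))
E
```

```text
[[-0.001  0.22   0.976]
 [-0.002  0.976 -0.22 ]
 [-1.    -0.002 -0.   ]]
t 0.1 tcp [0.1372 0.6091 0.2304] F [-0.   0.2  0.4] gap 1.0 turn units -1.9
[ 2.182 -5.604  8.253]
```

Request:
{"api": "step_arm", "payload": {"increments": [0,-0.55,0.82,-0.4,1,0,-1.1,1.64,-0.8,1,0.2,-1.65,2.46,-1.2,1,0.5,-2.2,3.28,-1.6,1,0.8,-2.75,4.1,-1.9,1], "grip_force": 60}}

```text
t: 0.72
tcp_pos: [0.3419, 0.3925, 0.1822]
tool_rot: [0.019, 0.707, -0.02, 0.707]
force: [0.4, -0.2, 0.6]
finger_gap: 0.0
```

```bash
python3 -c "
from h import *
go(spot(0,-.034,.10))"
```

```text
t 0.725 tcp [0.3419 0.3925 0.1822] F [ 0.4 -0.2  0.6] gap 0.0 turn units 0.01
[ 1.374 -3.483  3.602]
```

Request:
{"api": "step_arm", "payload": {"increments": [0.2,-0.7,0.72,0,1,0.5,-1.4,1.44,0,1,0.8,-2.1,2.16,0,1,1.1,-2.8,2.9,0,1,1.37,-3.48,3.6,0,1]}}

```text
t: 1.35
tcp_pos: [0.5465, 0.1711, 0.0996]
tool_rot: [0.019, 0.707, -0.02, 0.707]
force: [-0.4, 0.9, 0.2]
finger_gap: -0.0
```

```bash
python3 -c "
from h import *
import cv2
go(spot(0,-.034,.07),spot(0,-.034,.062))
im=snapshot('top');cv2.imwrite('pics/top1.png',cv2.resize(im[150:250,170:330],None,fx=5,fy=5,interpolation=cv2.INTER_CUBIC))"
```

```text
t 1.35 tcp [0.5465 0.1711 0.0996] F [-0.4  0.9  0.2] gap -0.0 turn units 0.01
[ 0.493  0.014 -0.005]
[ 0.626  0.014 -0.004]
```

View pics/top1.png

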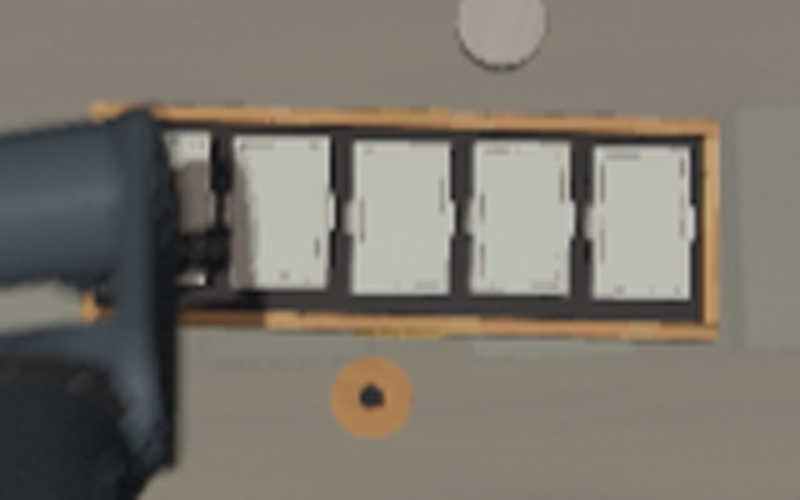

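The wrist hides lid 0 in this view, at about (190,210). The other lids, the reel and the tin are undisturbed. I'll go down on the near end of lid 0.

Request:
{"api": "step_arm", "payload": {"increments": [0.2,0.01,0,0,1,0.4,0.01,0,0,1,0.5,0.01,0,0,1,0.54,0.01,0,0,1,0.54,0.01,0,0,1]}}

```text
t: 2.02
tcp_pos: [0.5526, 0.1668, 0.0658]
tool_rot: [0.019, 0.705, -0.022, 0.709]
force: [0.2, 0.0, -0.7]
finger_gap: -0.0
```

Request:
{"api": "step_arm", "payload": {"increments": [0.01,0,0,0,1,0.02,0,0,0,1,0.025,0,0,0,1,0.025,0,0,0,1,0.025,0,0,0,1]}}

```text
t: 2.65
tcp_pos: [0.5526, 0.1667, 0.0643]
tool_rot: [0.019, 0.705, -0.022, 0.709]
force: [1.3, -0.7, 0.6]
finger_gap: -0.002
```

```bash
python3 -c "
from h import *
go(spot(0,-.034,.064))"
```

```text
t 2.65 tcp [0.5526 0.1667 0.0643] F [ 1.3 -0.7  0.6] gap -0.0 turn units -0.02
[ 0.004  0.081 -0.112]
```

Request:
{"api": "step_arm", "payload": {"increments": [0,0.04,-0.05,0,1,0,0.08,-0.11,0,1,0.01,0.08,-0.11,0,1,0.02,0.08,-0.11,0,1,0.02,0.08,-0.11,0,1]}}

```text
t: 3.28
tcp_pos: [0.5464, 0.1718, 0.063]
tool_rot: [0.019, 0.705, -0.022, 0.709]
force: [-0.4, -0.1, -0.3]
finger_gap: -0.003
```

Request:
{"api": "step_arm", "payload": {"increments": [0.01,0,0,0,1,0.02,0,0,0,1,0.025,0,0,0,1,0.025,0,0,0,1,0.025,0,0,0,1]}}

```text
t: 3.9
tcp_pos: [0.5464, 0.1718, 0.0615]
tool_rot: [0.019, 0.705, -0.022, 0.709]
force: [-0.1, -0.4, 0.1]
finger_gap: 0.002
```

Request:
{"api": "step_arm", "payload": {"increments": [0.01,0,0,0,1,0.02,0,0,0,1,0.025,0,0,0,1,0.025,0,0,0,1,0.025,0,0,0,1]}}

```text
t: 4.53
tcp_pos: [0.5461, 0.1718, 0.06]
tool_rot: [0.019, 0.705, -0.022, 0.708]
force: [-2.2, -0.5, 2.1]
finger_gap: -0.0
```

Request:
{"api": "step_arm", "payload": {"increments": [0.005,0,0,0,1,0.01,0,0,0,1,0.015,0,0,0,1,0.017,0,0,0,1,0.017,0,0,0,1]}}

```text
t: 5.15
tcp_pos: [0.5458, 0.1718, 0.0589]
tool_rot: [0.019, 0.705, -0.022, 0.708]
force: [-2.8, 1.0, 2.5]
finger_gap: 0.002
```

Request:
{"api": "step_arm", "payload": {"increments": [0.008,0,0,0,1,0.015,0,0,0,1,0.02,0,0,0,1,0.025,0,0,0,1,0.025,0,0,0,1]}}

```text
t: 5.78
tcp_pos: [0.5455, 0.1718, 0.0577]
tool_rot: [0.019, 0.706, -0.022, 0.708]
force: [-3.5, -0.1, 6.0]
finger_gap: 0.001
```

Request:
{"api": "step_arm", "payload": {"increments": [0.008,0,0,0,1,0.015,0,0,0,1,0.02,0,0,0,1,0.02,0,0,0,1,0.02,0,0,0,1]}}

```text
t: 6.4
tcp_pos: [0.5455, 0.1718, 0.0574]
tool_rot: [0.019, 0.706, -0.022, 0.708]
force: [-4.3, -0.1, 8.7]
finger_gap: -0.001
```

```bash
python3 -c "
from h import *
import cv2
s=sense();print(s['force'],s['ft_torque'],s['tcp_pos'])
im=snapshot('scene');cv2.imwrite('pics/sc1.png',cv2.resize(im[130:250,180:320],None,fx=5,fy=5,interpolation=cv2.INTER_CUBIC))"
```

```text
[-4.25882473 -0.07596166  8.68857636] [-0.02254699  0.70162841 -0.00136495] [0.54545109 0.17178354 0.05737859]
```

View pics/sc1.png

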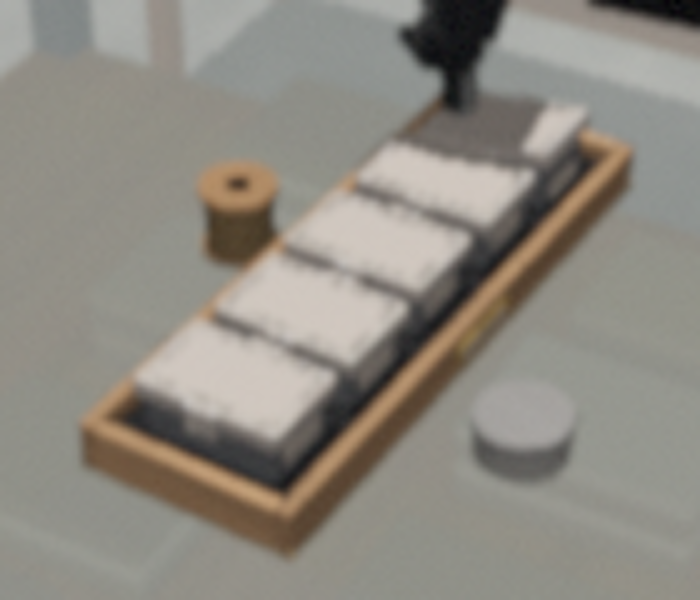

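The fingertip is on the near end of the last lid, crop (460,105), and the lid's far end at (580,110) may be raised. I'll compare it with the first picture, side by side.

```bash
python3 -c "
from h import *
import cv2
a=cv2.imread('pics/scene0.png');b=snapshot('scene');cv2.imwrite('pics/scene1.png',b)
f=lambda i:cv2.resize(i[138:178,252:318],None,fx=6,fy=6,interpolation=cv2.INTER_CUBIC)
cv2.imwrite('pics/cmp1.png',np.hstack([f(a),f(b)]))"
```

```text
(no output)
```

View pics/cmp1.png

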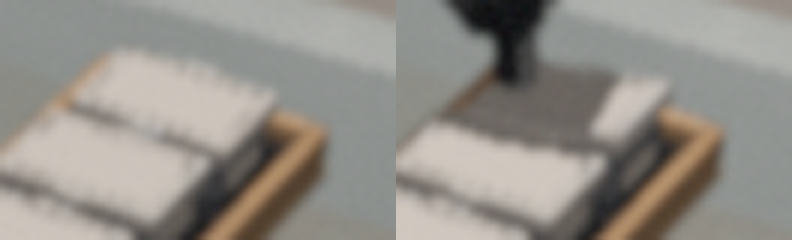

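Compared with the start, the far corner has moved up from (278,95) to (276,78) in the 6x crop, so this lid rocks. One slightly firmer press makes sure of the full tip, then I lift.

Request:
{"api": "step_arm", "payload": {"increments": [0.01,0,0,0,1,0.02,0,0,0,1,0.025,0,0,0,1,0.025,0,0,0,1,0.025,0,0,0,1]}}

```text
t: 7.12
tcp_pos: [0.5454, 0.1718, 0.0572]
tool_rot: [0.019, 0.705, -0.022, 0.708]
force: [-6.1, -0.5, 12.8]
finger_gap: -0.002
```

Request:
{"api": "step_arm", "payload": {"increments": [-0.1,0,0,0,1,-0.3,0,0,0,1,-0.4,0,0,0,1,-0.4,0,0,0,1,-0.4,0,0,0,1]}}

```text
t: 7.75
tcp_pos: [0.5453, 0.1719, 0.0811]
tool_rot: [0.019, 0.705, -0.022, 0.708]
force: [0.8, 0.1, -0.2]
finger_gap: 0.002
```

```bash
python3 -c "
from h import *
go(spot(0,0,.08))"
```

```text
t 7.75 tcp [0.5453 0.1719 0.0811] F [ 0.8  0.1 -0.2] gap 0.0 turn units -0.02
[0.02  0.002 0.582]
```

The press met a firm stop at 12.8 N, and the force returned to zero on lifting. Next I move over the middle.

Request:
{"api": "step_arm", "payload": {"increments": [0,0,0.2,0,1,0,0,0.4,0,1,0,0,0.58,0,1,0,0,0.58,0,1,0,0,0.58,0,1]}}

```text
t: 8.38
tcp_pos: [0.5796, 0.1698, 0.0809]
tool_rot: [0.019, 0.706, -0.022, 0.708]
force: [0.4, -0.2, 0.4]
finger_gap: -0.0
```

Request:
{"api": "step_arm", "payload": {"increments": [0.1,0,0,0,1,0.2,0,0,0,1,0.28,0,0,0,1,0.3,0,0,0,1,0.3,0,0,0,1]}}

```text
t: 9.0
tcp_pos: [0.5796, 0.1697, 0.0628]
tool_rot: [0.019, 0.706, -0.022, 0.708]
force: [-0.0, -0.7, 0.1]
finger_gap: 0.0
```

Request:
{"api": "step_arm", "payload": {"increments": [0.01,0,0,0,1,0.02,0,0,0,1,0.03,0,0,0,1,0.03,0,0,0,1,0.03,0,0,0,1]}}

```text
t: 9.62
tcp_pos: [0.5798, 0.1698, 0.0621]
tool_rot: [0.019, 0.706, -0.022, 0.708]
force: [-0.8, -0.1, 6.6]
finger_gap: -0.003
```

Request:
{"api": "step_arm", "payload": {"increments": [0.02,0,0,0,1,0.03,0,0,0,1,0.04,0,0,0,1,0.05,0,0,0,1,0.05,0,0,0,1]}}

```text
t: 10.25
tcp_pos: [0.5799, 0.1698, 0.0615]
tool_rot: [0.019, 0.705, -0.022, 0.708]
force: [-2.8, -0.4, 14.5]
finger_gap: 0.005
```

Request:
{"api": "step_arm", "payload": {"increments": [0.03,0,0,0,1,0.05,0,0,0,1,0.06,0,0,0,1,0.08,0,0,0,1,0.08,0,0,0,1]}}

```text
t: 10.88
tcp_pos: [0.5799, 0.1698, 0.0591]
tool_rot: [0.018, 0.705, -0.022, 0.709]
force: [-3.7, -0.5, 13.9]
finger_gap: -0.003
```

It is going down. I'll keep pressing to the rim.

Request:
{"api": "step_arm", "payload": {"increments": [0.03,0,0,0,1,0.05,0,0,0,1,0.06,0,0,0,1,0.08,0,0,0,1,0.08,0,0,0,1]}}

```text
t: 11.5
tcp_pos: [0.5798, 0.1698, 0.0566]
tool_rot: [0.018, 0.705, -0.022, 0.709]
force: [-3.3, -1.2, 14.4]
finger_gap: 0.001
```

Request:
{"api": "step_arm", "payload": {"increments": [0.03,0,0,0,1,0.05,0,0,0,1,0.06,0,0,0,1,0.08,0,0,0,1,0.08,0,0,0,1]}}

```text
t: 12.12
tcp_pos: [0.5799, 0.1698, 0.0554]
tool_rot: [0.018, 0.705, -0.022, 0.709]
force: [-5.2, -0.9, 21.5]
finger_gap: -0.001
```

Request:
{"api": "step_arm", "payload": {"increments": [0.04,0,0,0,1,0.07,0,0,0,1,0.09,0,0,0,1,0.09,0,0,0,1,0.09,0,0,0,1]}}

```text
t: 12.75
tcp_pos: [0.58, 0.1698, 0.0551]
tool_rot: [0.018, 0.704, -0.022, 0.71]
force: [-7.7, -1.5, 30.5]
finger_gap: 0.0
```

Request:
{"api": "step_arm", "payload": {"increments": [-0.05,0,0,0,1,-0.15,0,0,0,1,-0.3,0,0,0,1,-0.4,0,0,0,1,-0.4,0,0,0,1]}}

```text
t: 13.38
tcp_pos: [0.5801, 0.17, 0.0794]
tool_rot: [0.018, 0.704, -0.022, 0.71]
force: [0.1, 0.0, 0.1]
finger_gap: -0.001
```

Request:
{"api": "step_arm", "payload": {"increments": [0,0,-0.2,0,1,0,0,-0.4,0,1,0,0,-0.57,0,1,0.15,0,-0.57,0,1,0.3,0,-0.57,0,1]}}

```text
t: 14.0
tcp_pos: [0.5464, 0.1718, 0.0606]
tool_rot: [0.018, 0.704, -0.021, 0.71]
force: [0.4, -1.0, -0.7]
finger_gap: 0.001
```

The force was firm, 30 N at 55 mm. Now I check the end again, expecting contact near z = 0.056 with a stiff response.

Request:
{"api": "step_arm", "payload": {"increments": [0.02,0,0,0,1,0.04,0,0,0,1,0.06,0,0,0,1,0.06,0,0,0,1,0.06,0,0,0,1]}}

```text
t: 14.62
tcp_pos: [0.5466, 0.1718, 0.0572]
tool_rot: [0.018, 0.703, -0.021, 0.71]
force: [0.6, 0.4, 0.2]
finger_gap: 0.002
```

Request:
{"api": "step_arm", "payload": {"increments": [0.01,0,0,0,1,0.02,0,0,0,1,0.03,0,0,0,1,0.03,0,0,0,1,0.03,0,0,0,1]}}

```text
t: 15.25
tcp_pos: [0.5466, 0.1718, 0.0554]
tool_rot: [0.018, 0.703, -0.021, 0.71]
force: [-0.4, -0.3, 0.8]
finger_gap: 0.0
```

Request:
{"api": "step_arm", "payload": {"increments": [0.01,0,0,0,1,0.02,0,0,0,1,0.03,0,0,0,1,0.03,0,0,0,1,0.03,0,0,0,1]}}

```text
t: 15.88
tcp_pos: [0.5466, 0.1718, 0.055]
tool_rot: [0.018, 0.703, -0.021, 0.71]
force: [-3.3, -0.7, 11.5]
finger_gap: 0.002
```

The end gives only 0.4 mm at 11.5 N, so the lid is home. I'll lift away and check with the camera.

Request:
{"api": "step_arm", "payload": {"increments": [-0.1,0,0,0,1,-0.4,0,0,0,1,-1,0,0,0,1,-1.7,0,-0.2,0,1,-2.2,0.3,-0.6,0,1]}}

```text
t: 16.5
tcp_pos: [0.5117, 0.1921, 0.1893]
tool_rot: [0.019, 0.702, -0.022, 0.712]
force: [0.3, 0.3, 0.4]
finger_gap: 0.002
```

Request:
{"api": "step_arm", "payload": {"increments": [0,0.6,-0.6,0,1,0,1.2,-1.2,0,1,0,1.8,-1.6,0,1,0,2.2,-1.8,0,1,0,2.2,-1.8,0,1]}}

```text
t: 17.12
tcp_pos: [0.4108, 0.3315, 0.1881]
tool_rot: [0.018, 0.701, -0.021, 0.712]
force: [0.0, -0.2, -0.1]
finger_gap: -0.004
```

```bash
python3 -c "
from h import *
import cv2
s=sense();print(s['t'],s['tcp_pos'],s['force'])
a=cv2.imread('pics/scene0.png');b=snapshot('scene')
f=lambda i:cv2.resize(i[130:245,190:320],None,fx=3,fy=3,interpolation=cv2.INTER_CUBIC)
cv2.imwrite('pics/end.png',np.hstack([f(a),f(b)]))
t0=cv2.imread('pics/top0.png');t1=snapshot('top')
for x,y,w,h in [(228,215,32,30),(256,142,28,26),(365,160,45,58),(100,160,35,58),(213,172,105,48)]:
    p=cv2.phaseCorrelate(t0[y:y+h,x:x+w].mean(2),t1[y:y+h,x:x+w].mean(2));print(np.round(p[0],2),round(p[1],2))"
```

```text
17.125 [0.41080073 0.33146722 0.18807532] [ 0.01397746 -0.22803959 -0.07480662]
[-0.06 -0.02] 0.99
[-0.    0.47] 1.0
[ 0.51 -0.01] 0.99
[-0.04 -0.04] 1.0
[-0.01 -0.04] 1.0
```

View pics/end.png

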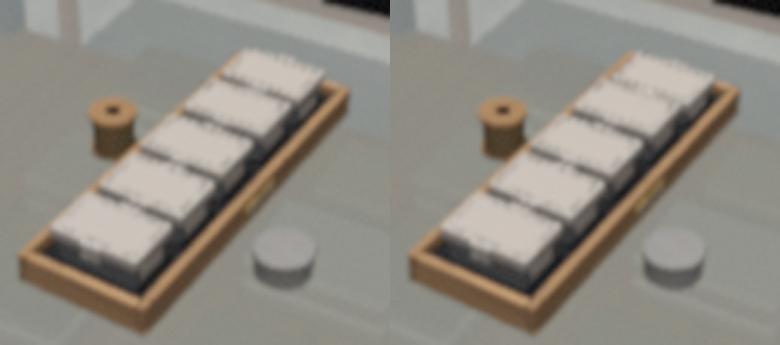

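Before (left) and after (right): the last lid at (265,72) → (660,80) now sits lower and level. The other lids, reel and tin are unchanged.

```bash
python3 -c "
from station import *
print(sign_off())"
```

```text
the job is handed in; nothing more can be done
None
```

The loose lid was the leftmost one, at about x 0.580, y 0.170 m. It is now pressed home, and I handed the job in with the arm clear.

- **Finding it:** it was the first lid I tried. Pressing its near end with up to 12.8 N pushed it down about 4 mm against a firm stop. The camera showed the far end rise. I never measured the tip angle directly. From the travel it was about 0.12 rad, against the 0.09 needed.
- **Closing it:** pressing its middle took it from about 62 mm down to 55 mm. It gave way at about 14 N and stopped hard at 30.5 N, the highest force I read (forces are read only at the end of each move).
- **Checking it:** pressing the near end again gave only about 0.4 mm at 11.5 N, so it no longer rocks at that end. I did not re-press the far end.
- **Everything else:** I did not touch the other four lids. Before-and-after pictures show them and the reel and dispenser unmoved. The tin and calculator comparisons each showed a shift of about half a pixel (roughly 2 mm), probably a flaw of the image comparison and well inside the 20 mm limit.

The first descent landed about 7 mm off target because the arm was still settling. I corrected this before making contact. The whole job took about 17 s of the 48 s allowed.

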